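# Fit the coffee mill's crank, find the full tin by weight and hold it up

## Robot

A 7-joint arm with a two-finger parallel gripper is mounted at the origin on a cart in front of the work surface, level with it; the furniture and walls round the work are solid. World frame = base frame: x ahead of the robot, y to its left, z up, the work surface at z = 0. Lengths are in m, angles in rad, forces in N, time in s.
With the tool pointing down it reaches from about 0.35 to 0.9 m from the base axis. Payload 8.1 kg.
Tool frame: the origin (TCP) lies midway between the tips of the shut fingers; the grasp point (between the pads) lies arm.grasp_offset behind it (arm.grasp_offset is the distance from the TCP to the grasp point, in m); z points along the fingers, y is the line along which they close (so a half turn about z gives the same grasp; the last joint's range is limited). The gripper opens to 92 mm and grips with 3 to 60 N. Pads are 19 mm wide; open, the fingers measure 130 mm over their backs; the gripper's body (75 mm by 190 mm) begins 47 mm behind the grasp point.
Start: joints at [1.247, 0.434, 0.025, 1.573, -0.012, 1.134, -0.075], TCP at [0.137, -0.61, 0.227] pointing down, gripper open.
Joint ranges: [-2.62, 2.62], [-0.44, 2.09], [-1.27, 1.32], [0.08, 2.57], [-1.32, 4.46], [0.12, 2], [-2.74, 2.74]. Speed limits (rad/s): [2.22, 2.22, 3.01, 3.01, 3.14, 3.14, 3.14].

## Interface

Orientations are given as a rotation vector (axis times angle).
In Python, from cell import observe, imaging, arm gives the robot as it stands.
- The arm moves only by the tool apply_moves, never from a script. Its argument "commands" is a list of rows, each a list of 5 numbers: the opening in per cent of the stroke, from 0 (shut) to 100 (fully open), then the shift along the world's x, y, z in units of 0.06 m (1.0 is 0.06 m), then the turn about the world's z in units of 0.5 rad (1.0 is 0.5 rad). A call has 1 to 12 rows; each row shifts and turns the commanded pose from where the row before left it; what a row does not reach is not made up. A row lasts 1/8 s, in which the tool goes at most 62.5 mm and 10.7 degrees, less where a joint would pass 70% of its speed; a pose out of reach is approached as far as the arm can. A call with a number of a shift or a turn outside -1 to 1 is refused whole. A call with a gripper value outside its range is refused whole. The fingers move at their own pace and stop on an object; "newtons" is the grip in N (left out, the last holds). Time passes only in rows, so rows that do not move let the fingers close. It gives the time, the measured TCP pose, the force, the opening and the grip force at its end, in the units of the state.
- observe(): the state, without advancing time (a new reading comes with each control period).
- imaging.get_image(name): name is "side" or "top"; returns (picture, depth): 420x560x3 uint8, red, green, blue; 420x560 float32, m along the optical axis (not along the pixel's ray), 0 where there is no reading.
- imaging.camera_params(name): a dict with "camera_matrix" (3x3 intrinsics, pixels), "origin" and "rotation" of the camera in the world. Camera axes: x right, y up, looking along -z (the intrinsics and any distortion apply to the point x, -y, -z); pixel columns grow to the right and rows downward; lengths in m; the calibration is good to about 2 mm. A picture is of the moment at which its call begins. camera_params takes no time and is no camera call.
- arm.sign_off(): hands the job in; it is judged then, once.
The state is a dict: "clock": time; "joints": joint angles; "dq": joint speeds; "joint_efforts": joint torques, N m; "position": TCP position; "ee_rot": TCP orientation; "force": force on the tool from outside, world axes, zero at the start; "ft_torque": the same for the moment, N m; "width": opening from 0.0 (shut) to 1.0 (fully open); "gripper_force": force on a finger pad.
Only numpy, scipy, OpenCV 4.12 (cv2) and the standard library are available. Lean on these libraries where they do the work, as an engineer would, in place of code of your own. Each camera call takes 0.05 s, during which the arm holds its last target. There are 200 camera calls.

## Task

Get the coffee mill ready: set the crank on the mill's square shaft, right down on the collar, and let go of it. Then heft the three identical tins on the board one after another from left to right, lifting each straight up clear of the board and, unless you keep it, setting it back upright where it stood, to feel which is the heaviest: that is the full one. Finish holding the full tin upright and still in the gripper, its bottom well over 10 cm above the worktop and touching nothing else, for me to take; leave everything else on the worktop alone.

Things in the scene. Friction and masses are not known exactly. Their poses are not given: they have to be found in the camera images.
- crank_hub (a point): Loose mill crank, 0.30 kg, lying right way up: steel hub 30x30 mm, 40 mm high; flat arm (13 wide, 7 thick) from half-way up one side; beech ball knob, 40 mm diameter, centre 95 mm from the hub's axis. Hub and ball both rest on the worktop. Point: hub centre, 20 mm above its underside. x along the arm to the ball, z up; the hub sides facing +y and -y are bare, for gripping.
- crank_bore (a point): Mouth of the crank's square bore, centre of the hub's underside (20 mm below crank_hub, same axes). Bore 13.3 mm square, sides along x and y, 27 mm deep, open downward only.
- shaft_seat (a point): Centre of the top of the dark round collar (34 mm diameter) the hub comes down on, 126 mm above the worktop. From it a bright 12 mm square shaft (sides along this point's x and y) stands up 24 mm, the last 5 mm tapered to 8.4 mm. z up. It turns about z against 0.04 Nm friction and starts at a different angle each time; the crank fits in any of four quarter turns.
- mill: White hand coffee mill with a beech band and an open steel hopper (100 mm diameter, rim 116 mm high), held fast on the worktop by its suction foot. Origin: centre of its underside; z up; the small drawer faces -x. Clear of it at the back stands a dish rack from which pan and sieve handles reach forward to x = 0.58, 0.08 to 0.25 m above the worktop, between y = -0.04 and 0.08.
- board: Small maple board 150x230x13 mm lying fast on the worktop, with the three tins standing on it in a row along y, about 78 mm apart. Origin: centre of its underside; +y is the left end as the robot sees it, top face 13 mm above the origin.
- tin_1_mid (a point): One of three identical closed tins, dark green with a blank paper band and a steel lid: upright cylinder 56 mm in diameter, 92 mm high. Their weights differ: between 0.15 and 0.55 kg, the heaviest at least 0.1 kg above the other two; which place holds which differs each time. Point: centre, 46 mm above the underside; z up.
- tin_2_mid (a point): One of three identical closed tins, dark green with a blank paper band and a steel lid: upright cylinder 56 mm in diameter, 92 mm high. Their weights differ: between 0.15 and 0.55 kg, the heaviest at least 0.1 kg above the other two; which place holds which differs each time. Point: centre, 46 mm above the underside; z up.
- tin_3_mid (a point): One of three identical closed tins, dark green with a blank paper band and a steel lid: upright cylinder 56 mm in diameter, 92 mm high. Their weights differ: between 0.15 and 0.55 kg, the heaviest at least 0.1 kg above the other two; which place holds which differs each time. Point: centre, 46 mm above the underside; z up.
- shallot: Bystander, to be left alone: brown onion, 64x67x71 mm. Origin: centre of its underside.
- teabox: Bystander, to be left alone: red cardboard tea box, 58x74x63 mm. Origin: centre of its underside.
- teaspoon: Bystander, to be left alone: steel teaspoon lying flat, 138x28x12 mm. Origin: centre of its underside.
There are look-alikes about, which are no part of the job. What is shaped like the part that bears crank_hub but turquoise is not meant.

How it is judged:
By the outcome, as a careful person would: the job done as asked, in the order asked, and still so for the second after the job is handed in, while the arm keeps its last pose, push and grip.
It also fails if it takes over 72 s, if anything falls off the work surface, if the arm or the gripper's body presses on something with over 40 N, if the wrist force passes 120 N, or if a joint passes its speed limit or range.

## Working session

There is one attempt and no reset: what is moved stays moved. The work goes in short steps, Python scripts to look and compute and a tool call to move; the robot and the scene stay as the last step left them, time stands still between calls to the robot, and variables do not carry over. Pictures are saved under pics/ and viewed, at most 10 in all, crops included, and the job is handed in when it is done.

Besides the shell and the picture viewer there is one more tool, called as name(argument=value, ...), one argument or row to a line, values as JSON. apply_moves: Moves the arm, as the interface text tells. Its arguments: {"type":"object","properties":{"commands":{"type":"array"},"newtons":{"type":"number"}},"required":["commands"]}

```bash
mkdir -p pics; cat > h.py <<'E'
import numpy as np, cv2
from cell import observe, imaging, arm
def snap(n,f):
    im,d=imaging.get_image(n); cv2.imwrite(f'pics/{f}.png',im[...,::-1]); np.save(f'pics/{f}.npy',d); return im,d
def pts(n,d):
    P=imaging.camera_params(n); K=np.array(P['camera_matrix'])
    v,u=np.mgrid[:d.shape[0],:d.shape[1]]
    c=np.stack([(u-K[0,2])/K[0,0]*d,-(v-K[1,2])/K[1,1]*d,-d],-1)
    return c@np.array(P['rotation']).T+np.array(P['origin'])
E
python3 - <<'E'
from h import *
for n in('top','side'):
    snap(n,n+'0'); print({k:np.round(v,3).tolist() if not isinstance(v,str) else v for k,v in imaging.camera_params(n).items()})
print(observe(), arm.grasp_offset)
E
```

```text
{'camera_matrix': [[421.459, 0.0, 277.277], [0.0, 421.459, 213.584], [0.0, 0.0, 1.0]], 'origin': [0.477, -0.262, 0.976], 'rotation': [0.073, -0.092, -1.588]}
{'camera_matrix': [[543.224, 0.0, 285.265], [0.0, 543.224, 204.933], [0.0, 0.0, 1.0]], 'origin': [0.312, -1.504, 0.856], 'rotation': [1.008, -0.095, -0.204]}
{'clock': 0.1, 'joints': array([ 1.24740969,  0.43514612,  0.0249677 ,  1.57401657, -0.01158619,
        1.13400159, -0.07511704]), 'dq': array([-1.28105466e-03, -2.95092794e-03,  7.31805205e-05, -3.88286659e-03,
       -1.03641841e-03,  4.79384400e-04, -4.75660778e-05]), 'joint_efforts': array([ 3.79946476e-03, -6.69123244e+01,  9.88304056e-01, -3.15144897e+01,
       -6.06095209e-02,  3.74480279e-02,  7.45569810e-05]), 'position': array([ 0.13671758, -0.60938556,  0.2260238 ]), 'ee_rot': array([-3.12109476e+00, -3.45835442e-01,  4.63531199e-04]), 'force': array([ 0.33317235, -0.00642865, -0.58959465]), 'ft_torque': array([-0.02649484, -0.00066436, -0.069173  ]), 'gripper_force': 0.0, 'width': 0.9991938246713554} 0.0188
```

View pics/top0.png

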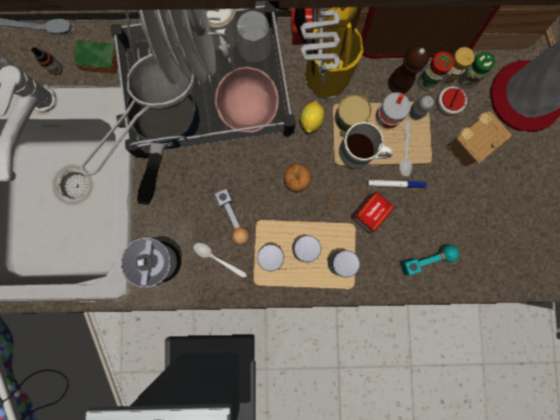

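View pics/side0.png

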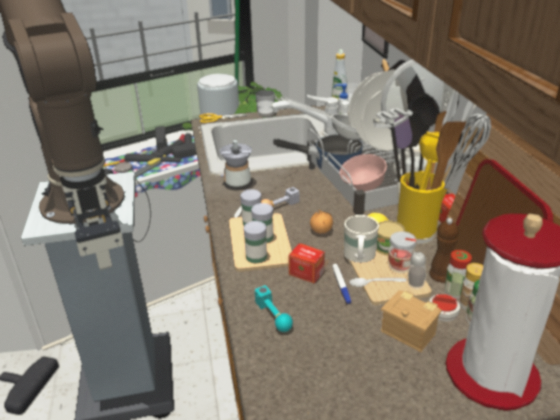

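The top view shows the steel crank with its hub at (223,197) and beech ball at (240,236). The turquoise look-alike has its hub at (414,267) and ball at (451,254). The steel and beech one fits the description. The mill is at (148,262), and the tins are at (270,258), (307,249) and (346,264). I'll confirm in one enlarged crop.

```bash
cat > h2.py <<'E'
from h import *
from scipy.spatial.transform import Rotation as R
def pts(n,d):
    P=imaging.camera_params(n); K=np.array(P['camera_matrix']); M=np.array(P['rotation'])
    if M.ndim==1: M=R.from_rotvec(M).as_matrix()
    v,u=np.mgrid[:d.shape[0],:d.shape[1]]
    c=np.stack([(u-K[0,2])/K[0,0]*d,-(v-K[1,2])/K[1,1]*d,-d],-1)
    return c@M.T+np.array(P['origin'])
def ray(n,u,v,z):
    P=imaging.camera_params(n); K=np.array(P['camera_matrix']); M=R.from_rotvec(np.array(P['rotation'])).as_matrix()
    o=np.array(P['origin']); r=M@np.array([(u-K[0,2])/K[0,0],-(v-K[1,2])/K[1,1],-1]); return o+r*(z-o[2])/r[2]
def proj(n,X):
    P=imaging.camera_params(n); K=np.array(P['camera_matrix']); M=R.from_rotvec(np.array(P['rotation'])).as_matrix()
    c=(np.array(X)-np.array(P['origin']))@M
    return np.stack([K[0,2]+K[0,0]*c[...,0]/-c[...,2],K[1,2]+K[1,1]*c[...,1]/c[...,2]],-1)
E
python3 - <<'E'
from h2 import *
im=cv2.imread('pics/top0.png'); a=cv2.resize(im[180:255,195:270],(600,600)[:2],interpolation=cv2.INTER_CUBIC)
b=cv2.resize(im[227:297,112:182],(600,600),interpolation=cv2.INTER_CUBIC)
cv2.imwrite('pics/c1.png',cv2.resize(np.hstack([a,b]),(800,400)) )
W=pts('top',np.load('pics/top0.npy'))
for u,v in [(223,197),(240,236),(232,218),(148,262),(270,258),(307,249),(346,264),(141,262),(300,280),(232,160),(152,185),(297,178)]:
    print((u,v),W[v,u].round(3))
# tops of tins
m=(W[...,2]>.095)&(W[...,2]<.115)&(W[...,0]>.3)&(W[...,0]<.5)&(W[...,1]<-.2)&(W[...,1]>-.5)
n,l,s,c=cv2.connectedComponentsWithStats(m.astype(np.uint8))
for i in range(1,n):
    if s[i,4]>100:
        q=W[l==i]; print('tin',cv2.minEnclosingCircle(q[:,:2].astype(np.float32)),q[:,2].mean(),s[i,4],c[i])
m=(W[...,2]>.034)&(W[...,2]<.046)&(abs(W[...,0]-.49)<.08)&(abs(W[...,1]+.135)<.06)
n,l,s,c=cv2.connectedComponentsWithStats(m.astype(np.uint8))
for i in range(1,n):
    if s[i,4]>20:
        q=W[l==i]; print('hub?',cv2.minAreaRect(q[:,:2].astype(np.float32)),q[:,2].mean(),s[i,4],c[i],q.mean(0))
E
```

```text
(223, 197) [ 0.615 -0.153  0.043]
(240, 236) [ 0.527 -0.19   0.038]
(232, 218) [ 0.569 -0.171  0.025]
(148, 262) [ 0.474 -0.012  0.123]
(270, 258) [ 0.477 -0.256  0.103]
(307, 249) [ 0.494 -0.333  0.102]
(346, 264) [ 0.462 -0.412  0.106]
(141, 262) [ 0.475 -0.006  0.149]
(300, 280) [ 0.427 -0.322  0.014]
(232, 160) [ 0.709 -0.17  -0.001]
(152, 185) [ 0.63  -0.018  0.124]
(297, 178) [ 0.652 -0.319  0.056]
tin ((0.47881782054901123, -0.25675076246261597), 0.0278669111430645) 0.10331320299888781 534 [270.42509363 258.13483146]
tin ((0.49336349964141846, -0.33280155062675476), 0.02741754613816738) 0.10328507051539755 331 [307.25981873 253.06042296]
tin ((0.4634646475315094, -0.41269010305404663), 0.02789529226720333) 0.1033114326427053 576 [345.91319444 263.23958333]
hub? ((0.5298495888710022, -0.185328871011734), (0.018328655511140823, 0.026837950572371483), 88.61370849609375) 0.03749483949715634 81 [238.91358025 234.72839506] [ 0.53025572 -0.18734289  0.03749484]
```

View pics/c1.png

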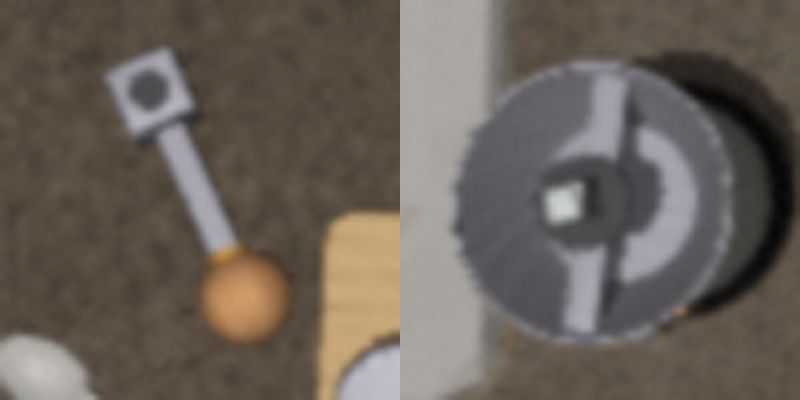

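The crop confirms it: steel crank with hub top at about (222.5,196.3) and beech ball at (240.5,234.9). The bright shaft top is at about (140.6,262). Next I'll enlarge the shaft in both views to get its angle.

```bash
python3 - <<'E'
from h2 import *
t=np.mean([imaging.get_image('top')[0].astype(float) for _ in range(3)],0)
s=np.mean([imaging.get_image('side')[0].astype(float) for _ in range(3)],0)
np.save('t.npy',t);np.save('s.npy',s)
S0=ray('top',140.6,261.9,.150); print('shaft',S0, 'side px',proj('side',S0))
u,v=proj('side',S0).round().astype(int)
hu,hv=proj('side',ray('top',222.5,196.3,.04)).round().astype(int)
def crop(im,u,v,w): return cv2.resize(im[v-w:v+w,u-w:u+w][...,::-1].clip(0,255).astype(np.uint8),(400,400),interpolation=cv2.INTER_CUBIC)
print(u,v,hu,hv)
cv2.imwrite('pics/c2.png',np.hstack([crop(t,141,262,10),crop(s,u,v,10)]))
cv2.imwrite('pics/c3.png',np.hstack([crop(t,223,197,10),crop(s,hu,hv,10)]))
print(t[254:271,132:151].mean(-1).round().astype(int))
E
```

```text
shaft [ 0.47478817 -0.00506129  0.15      ] side px [235.34864548 140.29983019]
235 140 292 190
[[ 97  98  98 100 101 103 112 127 134 123 116 106 101 102 103 105 119 122
   86]
 [ 96  97  97  99 100 104 105 103  98  88  84  79  76  76  75  79  85  87
   72]
 [ 95  95  97  99  98  96  90  83  77  76  75  74  75  73  74  75  77  73
   66]
 [ 94  95  97  97  92  82  78  73  73  74  72  70  68  68  70  74  76  74
   66]
 [ 94  95  96  96  88  77  75  74  77  85  91  84  59  51  58  70  75  73
   69]
 [ 94  96  99  97  91  88  96 103 115 124 136 133  77  47  55  71  76  76
   73]
 [ 95  97  97  92  91 115 148 162 177 171 152 137  81  50  57  69  76  77
   76]
 [ 94  96  91  85  89 131 180 194 198 189 162 128  75  49  57  71  76  77
   76]
 [ 93  93  91  84  90 134 187 202 202 197 175 127  73  49  56  68  76  78
   77]
 [ 92  92  94  90  89 127 179 200 203 201 182 131  75  52  53  65  74  77
   77]
 [ 91  95  97  94  89 120 170 193 195 189 170 124  73  55  58  67  75  78
   77]
 [ 93  97  97  92  86 105 144 159 148 133 117  93  71  67  69  73  75  77
   75]
 [ 94  95  93  90  84  86  99 105  96  86  83  79  74  74  74  75  76  77
   73]
 [ 91  91  91  92  89  84  80  79  75  76  77  77  76  77  76  76  75  73
   72]
 [ 90  88  90  94  93  90  89  85  77  76  77  78  78  76  77  76  71  67
   75]
 [ 87  89  91  93  96  99 105 104  89  80  82  82  79  82  89  90  74  69
   80]
 [ 86  88  91  94  95  99 108 117 112 102 100 106 107 110 125 123  86  74
   84]]
```

View pics/c2.png

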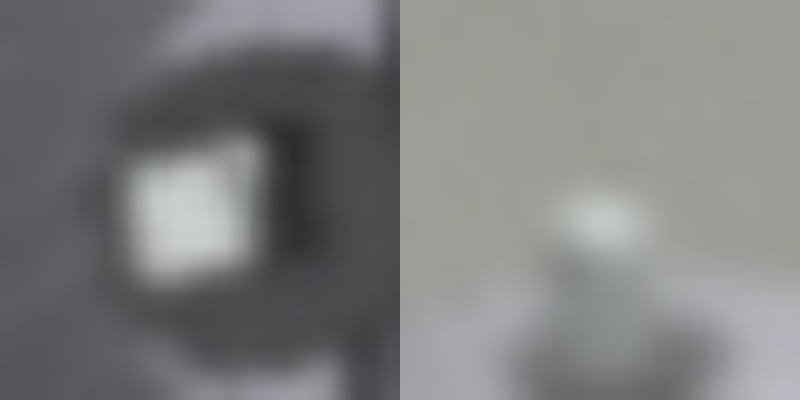

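View pics/c3.png

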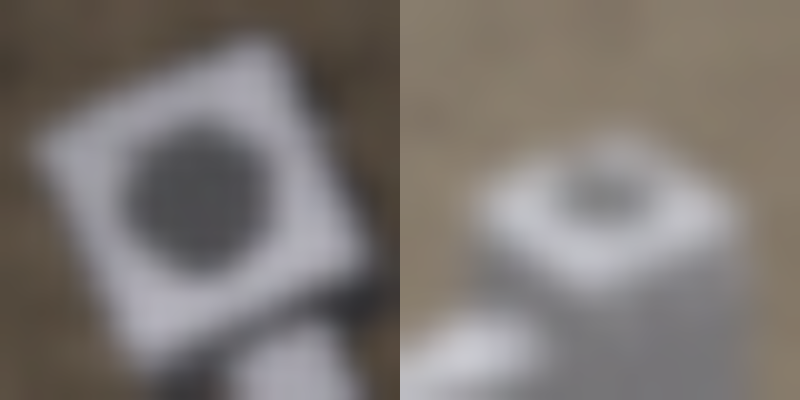

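```bash
python3 - <<'E'
from h2 import *
from scipy.optimize import minimize
t=np.load('t.npy'); s=np.load('s.npy')
def sq(c,h,a,z):
    k=np.array([[1,1],[-1,1],[-1,-1],[1,-1]])*h/2; r=np.array([[np.cos(a),-np.sin(a)],[np.sin(a),np.cos(a)]])
    return np.c_[k@r.T+c,np.full(4,z)]
SS=8
def mask(P,cam,win):
    u0,v0,w,h=win; p=proj(cam,P); q=((p-[u0,v0]+.5)*SS-.5)
    m=np.zeros((h*SS,w*SS),np.uint8); cv2.fillConvexPoly(m,np.round(cv2.convexHull(q.astype(np.float32))*16).astype(np.int32),1,shift=4); return m
def cost(x,cam,im,win):
    a=x[2]; c=x[:2]
    A=sq(c,.012,a,.126);B=sq(c,.012,a,.145);C=sq(c,.0084,a,.150)
    L=np.zeros((win[3]*SS,win[2]*SS),int)
    for lo,hi,k in((A,B,1),(B,C,5)):
        for i in range(4):
            j=(i+1)%4; n=(lo[i]+lo[j])/2-[*c,lo[0,2]]
            view=np.array(imaging.camera_params(cam)['origin'])-lo[i]
            nn=n/np.linalg.norm(n)+np.array([0,0,0 if k==1 else .36])
            if nn@view>0: L[mask(np.array([lo[i],lo[j],hi[j],hi[i]]),cam,win)>0]=k+i
    L[mask(C,cam,win)>0]=9
    F=[cv2.GaussianBlur(cv2.resize((L==k).astype(np.float32),(win[2],win[3]),interpolation=cv2.INTER_AREA),(0,0),.5).ravel() for k in range(10) if (L==k).any()]
    F=np.array(F).T; y=im[win[1]:win[1]+win[3],win[0]:win[0]+win[2]].mean(-1).ravel()
    w,*_=np.linalg.lstsq(F,y,rcond=None); return np.mean((F@w-y)**2)
win=(136,256,9,11)
out=[]
for deg in range(-45,45,5):
    r=minimize(cost,[.4748,-.005,np.radians(deg)],args=('top',t,win),method='Nelder-Mead',options=dict(initial_simplex=[[.4748,-.005,np.radians(deg)],[.4758,-.005,np.radians(deg)],[.4748,-.004,np.radians(deg)],[.4748,-.005,np.radians(deg+4)]],maxiter=80))
    out.append((round(r.fun,2),r.x[:2].round(4).tolist(),round(np.degrees(r.x[2]),1)))
for o in sorted(out,key=lambda o:o[0])[:7]: print(o)
# hub
cs=[ray('top',213+(a+.5)/20-.5,187+(b+.5)/20-.5,.04) for a,b in((35,140),(270,35),(370,255),(135,360))]
print('hub',np.mean(cs,0),[np.degrees(np.arctan2(*(cs[(i+1)%4]-cs[i])[1::-1])).round(1) for i in range(4)],[np.linalg.norm(cs[(i+1)%4]-cs[i]).round(4) for i in range(4)])
hb=np.mean(cs,0); print('hub side pred',proj('side',hb),'obs 291.75 189.75 ->',ray('side',291.75,189.75,.04))
b=ray('top',240.5,234.9,.02);print('ball',b,np.linalg.norm((b-hb)[:2]),np.degrees(np.arctan2(*(b-hb)[1::-1])))
print('shaft side',ray('side',234.5,140.25,.15))
M=R.from_rotvec(observe()['ee_rot']).as_matrix(); print(M.round(3),observe()['clock'])
E
```

```text
Traceback (most recent call last):
  File "h2.py", line 13, in proj
    P=imaging.camera_params(n); K=np.array(P['camera_matrix']); M=R.from_rotvec(np.array(P['rotation'])).as_matrix()
ValueError: time passes only in moves, steps and waits
```

```bash
cat >> h2.py <<'E'
from functools import lru_cache
from types import SimpleNamespace
_im=imaging
imaging=SimpleNamespace(get_image=_im.get_image,camera_params=lru_cache(None)(lambda n:_im.camera_params(n)))
E
cat > fit.py <<'E'
from h2 import *
from scipy.optimize import minimize
t=np.load('t.npy'); s=np.load('s.npy')
def sq(c,h,a,z):
    k=np.array([[1,1],[-1,1],[-1,-1],[1,-1]])*h/2; r=np.array([[np.cos(a),-np.sin(a)],[np.sin(a),np.cos(a)]])
    return np.c_[k@r.T+c,np.full(4,z)]
SS=8
def mask(P,cam,win):
    u0,v0,w,h=win; p=proj(cam,P); q=((p-[u0,v0]+.5)*SS-.5)
    m=np.zeros((h*SS,w*SS),np.uint8); cv2.fillConvexPoly(m,np.round(cv2.convexHull(q.astype(np.float32))*16).astype(np.int32),1,shift=4); return m
def cost(x,cam,im,win):
    a=x[2]; c=x[:2]
    A=sq(c,.012,a,.126);B=sq(c,.012,a,.145);C=sq(c,.0084,a,.150)
    L=np.zeros((win[3]*SS,win[2]*SS),int)
    for lo,hi,k in((A,B,1),(B,C,5)):
        for i in range(4):
            j=(i+1)%4; n=(lo[i]+lo[j])/2-[*c,lo[0,2]]
            view=np.array(imaging.camera_params(cam)['origin'])-lo[i]
            nn=n/np.linalg.norm(n)+np.array([0,0,0 if k==1 else .36])
            if nn@view>0: L[mask(np.array([lo[i],lo[j],hi[j],hi[i]]),cam,win)>0]=k+i
    L[mask(C,cam,win)>0]=9
    F=[cv2.GaussianBlur(cv2.resize((L==k).astype(np.float32),(win[2],win[3]),interpolation=cv2.INTER_AREA),(0,0),.5).ravel() for k in range(10) if (L==k).any()]
    F=np.array(F).T; y=im[win[1]:win[1]+win[3],win[0]:win[0]+win[2]].mean(-1).ravel()
    w,*_=np.linalg.lstsq(F,y,rcond=None); return np.mean((F@w-y)**2)
win=(136,256,9,11)
out=[]
for deg in range(-45,45,5):
    r=minimize(cost,[.4748,-.005,np.radians(deg)],args=('top',t,win),method='Nelder-Mead',options=dict(initial_simplex=[[.4748,-.005,np.radians(deg)],[.4758,-.005,np.radians(deg)],[.4748,-.004,np.radians(deg)],[.4748,-.005,np.radians(deg+4)]],maxiter=80))
    out.append((round(r.fun,2),r.x[:2].round(4).tolist(),round(np.degrees(r.x[2]),1)))
for o in sorted(out,key=lambda o:o[0])[:7]: print(o)
cs=[ray('top',213+(a+.5)/20-.5,187+(b+.5)/20-.5,.04) for a,b in((35,140),(270,35),(370,255),(135,360))]
print('hub',np.mean(cs,0),[np.degrees(np.arctan2(*(cs[(i+1)%4]-cs[i])[1::-1])).round(1) for i in range(4)],[np.linalg.norm(cs[(i+1)%4]-cs[i]).round(4) for i in range(4)])
hb=np.mean(cs,0); print('hub side pred',proj('side',hb),'obs 291.75 189.75 ->',ray('side',291.75,189.75,.04))
b=ray('top',240.5,234.9,.02);print('ball',b,np.linalg.norm((b-hb)[:2]),np.degrees(np.arctan2(*(b-hb)[1::-1])))
print('shaft side',ray('side',234.5,140.25,.15))
M=R.from_rotvec(observe()['ee_rot']).as_matrix(); print(M.round(3),observe()['clock'])
E
python3 fit.py
```

```text
(np.float64(51.87), [0.4747, -0.0026], np.float64(-85.8))
(np.float64(52.05), [0.4745, -0.0025], np.float64(-87.4))
(np.float64(52.12), [0.4745, -0.0032], np.float64(3.5))
(np.float64(53.23), [0.4742, -0.0032], np.float64(3.5))
(np.float64(53.74), [0.4745, -0.0026], np.float64(4.4))
(np.float64(54.09), [0.4745, -0.0031], np.float64(4.4))
(np.float64(54.32), [0.4747, -0.0025], np.float64(4.2))
hub [ 0.61671591 -0.15201756  0.04      ] [np.float64(-66.6), np.float64(-156.3), np.float64(113.4), np.float64(23.8)] [np.float64(0.0288), np.float64(0.0274), np.float64(0.0287), np.float64(0.0274)]
hub side pred [292.133008   189.81714876] obs 291.75 189.75 -> [ 0.61570226 -0.1513658   0.04      ]
ball [ 0.53077369 -0.18955071  0.02      ] 0.09378060756845284 -156.40788271983982
shaft side [ 0.47233165 -0.00408103  0.15      ]
[[ 0.976  0.219 -0.   ]
 [ 0.219 -0.976  0.   ]
 [ 0.    -0.    -1.   ]] 0.4
```

```bash
sed -e '/^win=/,$d' -e '/F=np.array(F).T/,$d' fit.py > fit2.py; sed -i 's/def cost(x,cam,im,win):/def cost(x,cam,im,win,a,sg):/; s/    a=x\[2\]; c=x\[:2\]/    c=x/; s/,\.5).ravel()/,sg).ravel()/' fit2.py; cat >> fit2.py <<'E'
    v,u=np.mgrid[win[1]:win[1]+win[3],win[0]:win[0]+win[2]]
    cc=proj(cam,np.array([.4745,-.004,.126])); 
    W=(np.hypot(u-cc[0],v-cc[1])<7.5).ravel()
    F=np.c_[np.array(F).T, ((u-cc[0])*1.).ravel(),((v-cc[1])*1.).ravel()]; y=im[win[1]:win[1]+win[3],win[0]:win[0]+win[2]].mean(-1).ravel()
    F=F[W];y=y[W]
    w,*_=np.linalg.lstsq(F,y,rcond=None); return np.mean((F@w-y)**2)
win=(135,253,17,18)
for sg in(.4,.7):
  for deg in range(-45,45,6):
    x0=np.array([.4745,-.004]); r=minimize(cost,x0,args=('top',t,win,np.radians(deg),sg),method='Nelder-Mead',options=dict(initial_simplex=[x0,x0+[.0015,0],x0+[0,.0015]],maxiter=40))
    print(sg,deg,round(r.fun,1),r.x.round(4))
E
python3 fit2.py
```

```text
0.4 -45 200.1 [ 0.4742 -0.0038]
0.4 -39 208.1 [ 0.4744 -0.0035]
0.4 -33 205.4 [ 0.4742 -0.0034]
0.4 -27 186.6 [ 0.4743 -0.0033]
0.4 -21 163.2 [ 0.4742 -0.0031]
0.4 -15 129.8 [ 0.4743 -0.0033]
0.4 -9 104.4 [ 0.4746 -0.0032]
0.4 -3 65.7 [ 0.4747 -0.0025]
0.4 3 48.1 [ 0.4743 -0.0033]
0.4 9 57.1 [ 0.4742 -0.0033]
0.4 15 69.2 [ 0.474  -0.0034]
0.4 21 98.6 [ 0.4741 -0.0036]
0.4 27 131.2 [ 0.4742 -0.0035]
0.4 33 161.9 [ 0.4741 -0.0037]
0.4 39 186.2 [ 0.4743 -0.0035]
0.7 -45 140.4 [ 0.4747 -0.0033]
0.7 -39 148.4 [ 0.4744 -0.0032]
0.7 -33 143.6 [ 0.4745 -0.0033]
0.7 -27 129.9 [ 0.4744 -0.0032]
0.7 -21 111.1 [ 0.4747 -0.0028]
0.7 -15 86.7 [ 0.4748 -0.003 ]
0.7 -9 61.2 [ 0.4748 -0.003 ]
0.7 -3 37.2 [ 0.4751 -0.0026]
0.7 3 24.4 [ 0.4748 -0.0031]
0.7 9 27.4 [ 0.4742 -0.0034]
0.7 15 37.9 [ 0.4737 -0.0039]
0.7 21 58.7 [ 0.4746 -0.0033]
0.7 27 84.7 [ 0.4748 -0.0032]
0.7 33 109.0 [ 0.4748 -0.0031]
0.7 39 127.9 [ 0.4747 -0.0033]
```

The shaft is at about (0.474,-0.0035) with its sides about 6° off the world axes. The hub is at (0.616,-0.152) with its arm at -156.4°. I'll move over the crank.

apply_moves(
  commands=[
    [100, 0.66, 0.63, 0, 0.05],
    [100, 0.66, 0.63, 0, 0.05],
    [100, 0.66, 0.63, 0, 0.05],
    [100, 0.66, 0.63, 0, 0.05],
    [100, 0.66, 0.63, 0, 0.05],
    [100, 0.66, 0.63, 0, 0.05],
    [100, 0.66, 0.63, 0, 0.08],
    [100, 0.66, 0.63, 0, 0],
    [100, 0.66, 0.63, 0, 0],
    [100, 0.66, 0.63, 0, 0],
    [100, 0.66, 0.63, 0, 0],
    [100, 0.66, 0.63, 0, 0],
  ],
  newtons=30,
)

```text
clock: 1.9
position: [0.6132, -0.1551, 0.2268]
ee_rot: [3.075, 0.64, 0.0]
force: [0.5, -0.5, 0.1]
width: 0.994
gripper_force: 0.0
```

apply_moves(
  commands=[
    [100, 0, 0, -0.7, 0],
    [100, 0, 0, -0.8, 0],
    [100, 0, 0, -0.8, 0],
    [100, 0, 0, -0.6, 0],
    [100, 0, 0, 0, 0],
  ],
)

```text
clock: 2.52
position: [0.6098, -0.1559, 0.0501]
ee_rot: [-3.073, -0.64, 0.008]
force: [-0.1, 0.2, -0.1]
width: 1.0
gripper_force: 0.0
```

apply_moves(
  commands=[
    [100, 0.11, 0.07, -0.3, 0],
    [100, 0, 0, -0.4, 0],
    [100, 0, 0, 0, 0],
    [100, 0, 0, 0, 0],
  ],
)

```text
clock: 3.02
position: [0.6198, -0.152, 0.012]
ee_rot: [3.075, 0.641, 0.003]
force: [0.4, 0.1, -0.8]
width: 1.004
gripper_force: 0.0
```

apply_moves(
  commands=[
    [100, -0.06, 0, -0.05, 0],
    [100, 0, 0, 0, 0],
    [20, 0, 0, 0, 0],
    [0, 0, 0, 0, 0],
    [0, 0, 0, 0, 0],
    [0, 0, 0, 0, 0],
    [0, 0, 0, 0, 0],
    [0, 0, 0, 0, 0],
  ],
  newtons=40,
)

```text
clock: 4.03
position: [0.615, -0.152, 0.0077]
ee_rot: [3.076, 0.641, -0.0]
force: [-0.1, -0.2, 0.9]
width: 0.395
gripper_force: 0.0
```

apply_moves(
  commands=[
    [0, 0, 0, 0, 0],
    [0, 0, 0, 0, 0],
    [0, 0, 0, 0, 0],
  ],
)

```text
clock: 4.4
position: [0.6151, -0.1521, 0.0077]
ee_rot: [3.075, 0.64, 0.0]
force: [0.7, -0.1, -0.6]
width: 0.327
gripper_force: 40.0
```

apply_moves(
  commands=[
    [0, 0, 0, 0.3, 0],
    [0, 0, 0, 0.6, 0],
    [0, 0, 0, 0.8, 0],
    [0, 0, 0, 0.8, 0],
    [0, 0, 0, 0.6, 0],
    [0, -0.4, 0, 0, -0.1],
    [0, -0.7, 0, 0, -0.2],
    [0, -0.7, 0, 0, -0.2],
    [0, -0.55, 0, 0, -0.11],
    [0, 0, 0, 0, 0],
    [0, 0, 0, 0, 0],
  ],
)

```text
clock: 5.78
position: [0.4748, -0.1519, 0.1947]
ee_rot: [3.137, 0.167, 0.003]
force: [1.3, 0.2, -2.9]
width: 0.328
gripper_force: 40.0
```

```bash
python3 - <<'E'
from h2 import *
o=observe(); print(o['position'],R.from_rotvec(o['ee_rot']).as_matrix()[:,1],o['force'],o['width'])
t,_=snap('top','top1'); s,_=snap('side','side1')
p=o['position']; hb=p+np.array([.001,0,-.0077+.02]); a=np.radians(186); bl=hb+.095*np.array([np.cos(a),np.sin(a),0])
print('ball pred',bl,proj('top',bl),proj('side',bl))
def crop(im,u,v,w): u,v=int(u),int(v);return cv2.resize(im[v-w:v+w,u-w:u+w][...,::-1],(400,400),interpolation=cv2.INTER_CUBIC)
pt,ps=proj('top',bl),proj('side',bl); print([int(x) for x in (*pt,*ps)])
cv2.imwrite('pics/c4.png',np.hstack([crop(t,*pt,40),crop(s,*ps,40)]))
E
```

```text
[ 0.47483802 -0.15191967  0.19468488] [ 1.06371851e-01 -9.94326312e-01  4.62934676e-04] [ 1.31071578  0.20575386 -2.89999155] 0.3279711291425548
ball pred [ 0.38135844 -0.16184988  0.20698488] [217.92703566 313.02708352] [207.71167138 148.94109954]
[217, 313, 207, 148]
```

View pics/c4.png

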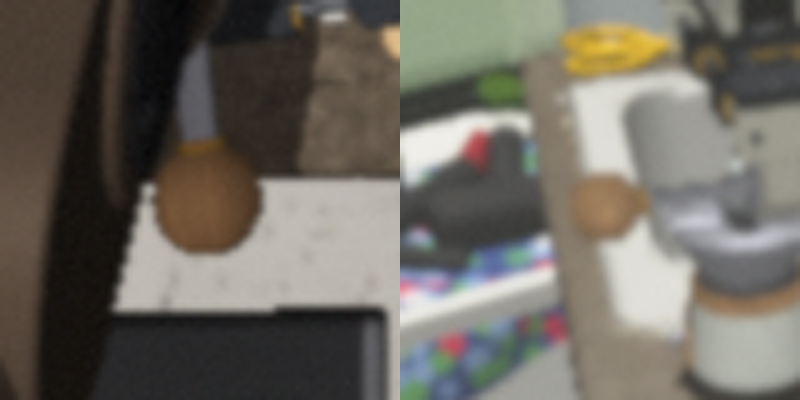

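The ball appears within 1 mm of its predicted place in both views: top crop (208,200), side crop (605,205). So the crank is held squarely and the calibration agrees. I'll go over the shaft and down.

apply_moves(
  commands=[
    [0, -0.03, 0.3, 0, 0],
    [0, 0, 0.6, 0, 0],
    [0, 0, 0.7, 0, 0],
    [0, 0, 0.6, -0.1, 0],
    [0, 0, 0.28, -0.2, 0],
    [0, 0, 0, -0.15, 0],
    [0, 0, 0, 0, 0],
    [0, 0, 0, 0, 0],
  ],
)

```text
clock: 6.88
position: [0.4724, -0.004, 0.1669]
ee_rot: [3.137, 0.164, 0.0]
force: [0.5, 0.1, -2.4]
width: 0.321
gripper_force: 40.0
```

```bash
python3 - <<'E'
from h2 import *
for _ in range(1):
    o=observe(); print(o['position'],R.from_rotvec(o['ee_rot']).as_matrix()[:,1],o['force'])
E
```

```text
[ 0.47242127 -0.00401399  0.16690119] [ 1.04156441e-01 -9.94560896e-01  2.46246251e-04] [ 0.47343701  0.07158183 -2.35624804]
```

apply_moves(
  commands=[
    [0, 0.01, 0.01, -0.1, 0],
    [0, 0, 0, -0.1, 0],
    [0, 0, 0, -0.05, 0],
    [0, 0, 0, 0, 0],
  ],
)

```text
clock: 7.38
position: [0.4726, -0.0029, 0.1514]
ee_rot: [3.137, 0.166, -0.001]
force: [-0.5, -1.3, -3.2]
width: 0.325
gripper_force: 40.0
```

apply_moves(
  commands=[
    [0, 0, 0, -0.06, 0],
    [0, 0, 0, -0.06, 0],
    [0, 0, 0, -0.06, 0],
    [0, 0, 0, 0, 0],
  ],
)

```text
clock: 7.88
position: [0.4729, -0.003, 0.1406]
ee_rot: [3.137, 0.165, -0.0]
force: [0.9, -3.0, -4.8]
width: 0.324
gripper_force: 40.0
```

apply_moves(
  commands=[
    [0, 0, 0, -0.06, 0],
    [0, 0, 0, -0.05, 0],
    [0, 0, 0, -0.03, 0],
    [0, 0, 0, 0, 0],
  ],
)

```text
clock: 8.38
position: [0.473, -0.003, 0.1335]
ee_rot: [3.137, 0.165, 0.001]
force: [-4.2, -4.3, 13.3]
width: 0.325
gripper_force: 40.0
```

The crank went down freely and met the collar at the expected height. I'll release it, rise and check.

apply_moves(
  commands=[
    [88, 0, 0, 0, 0],
    [88, 0, 0, 0, 0],
    [88, 0, 0, 0, 0],
    [88, 0, 0, 0, 0],
    [88, 0, 0, 0.2, 0],
    [88, 0, 0, 0.5, 0],
    [88, 0, 0, 0.8, 0],
    [88, 0, -0.5, 0.4, 0.2],
    [88, 0, -0.8, 0, 0.35],
    [88, 0, -0.8, 0, 0.35],
    [88, 0, -0.8, 0, 0.35],
    [88, 0, -0.8, 0, 0.35],
  ],
)

```text
clock: 9.88
position: [0.4729, -0.2258, 0.2476]
ee_rot: [2.821, 1.381, 0.001]
force: [0.7, -0.6, -0.1]
width: 0.88
gripper_force: 0.0
```

```bash
python3 - <<'E'
from h2 import *
o=observe(); print(o['position'],R.from_rotvec(o['ee_rot']).as_matrix()[:,1],o['joints'].round(2))
t,d=snap('top','top2'); s,ds=snap('side','side2')
def crop(im,u,v,w): u,v=int(u),int(v);return cv2.resize(im[v-w:v+w,u-w:u+w][...,::-1],(400,400),interpolation=cv2.INTER_CUBIC)
cv2.imwrite('pics/c5.png',np.hstack([crop(t,150,280,50),crop(s,230,155,30)]))
h=np.array([.474,-.003,.166]);print('hub top pred px',proj('top',h),proj('side',h))
W=pts('side',ds); print([W[int(proj('side',h)[1])+k,int(proj('side',h)[0])].round(3) for k in(-1,0,1)])
W=pts('top',d); u,v=proj('top',h).astype(int); print(W[v,u].round(3),W[v+1,u+1].round(3))
E
```

```text
[ 0.47287056 -0.22577056  0.24760264] [ 0.78988198 -0.61325795  0.00107049] [ 0.53  0.27 -0.24  1.77  0.07  1.11 -0.39]
hub top pred px [136.88623079 262.41726377] [234.65892391 135.21720332]
[array([0.473, 0.004, 0.167]), array([ 0.472, -0.008,  0.169]), array([ 0.471, -0.012,  0.168])]
[ 0.475 -0.001  0.166] [ 0.473 -0.004  0.167]
```

View pics/c5.png

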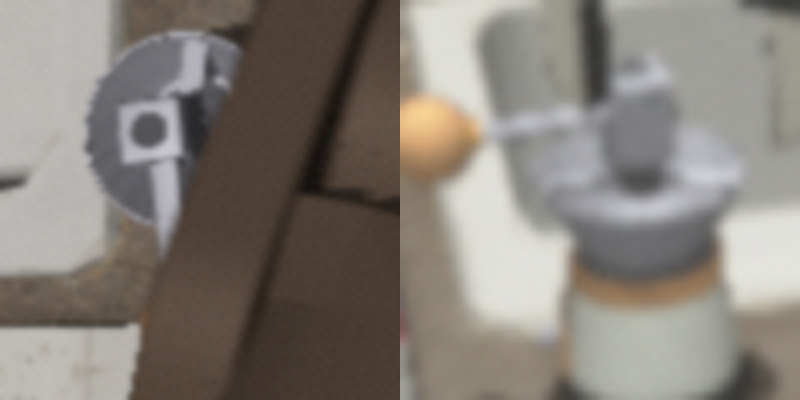

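The crops show the hub seated on the collar (top crop (150,130), side crop (640,120)), level, with the hub top measured at 0.166–0.168 m against 0.166 expected. Now the first tin, at the left.

apply_moves(
  commands=[
    [88, 0.1, -0.4, 0, 0.35],
    [88, 0, 0, 0, 0.35],
    [88, 0, 0, -0.2, 0.35],
    [88, 0, 0, -0.4, 0.2],
    [88, 0, 0, -0.4, 0],
    [88, 0, 0, 0, 0],
  ],
  newtons=30,
)

```text
clock: 10.72
position: [0.4779, -0.2475, 0.1858]
ee_rot: [-2.265, -2.173, 0.001]
force: [0.5, -0.9, 0.5]
width: 0.882
gripper_force: 0.0
```

```bash
python3 - <<'E'
from h2 import *
o=observe(); print(o['position'],R.from_rotvec(o['ee_rot']).as_matrix()[:,1],o['joints'].round(2))
E
```

```text
[ 0.47792694 -0.24746664  0.18578699] [ 0.99912335 -0.0417829  -0.00259418] [ 0.63  0.36 -0.33  1.82  0.14  0.99  0.2 ]
```

apply_moves(
  commands=[
    [88, 0.01, -0.15, 0, 0.08],
    [88, 0, 0, -0.4, 0],
    [88, 0, 0, -0.6, 0],
    [88, 0, 0, -0.6, 0],
    [88, 0, 0, -0.4, 0],
    [88, 0, 0, -0.1, 0],
    [88, 0, 0, 0, 0],
  ],
)

```text
clock: 11.6
position: [0.4802, -0.2574, 0.0616]
ee_rot: [2.222, 2.219, 0.001]
force: [-0.0, -0.5, 0.1]
width: 0.882
gripper_force: 0.0
```

apply_moves(
  commands=[
    [30, -0.02, 0, -0.02, 0],
    [0, 0, 0, 0, 0],
    [0, 0, 0, 0, 0],
    [0, 0, 0, 0, 0],
    [0, 0, 0, 0, 0],
    [0, 0, 0, 0, 0],
  ],
)

```text
clock: 12.35
position: [0.4786, -0.2575, 0.0598]
ee_rot: [2.222, 2.22, 0.0]
force: [0.3, -0.3, 5.9]
width: 0.609
gripper_force: 30.0
```

apply_moves(
  commands=[
    [0, 0, 0, 0.2, 0],
    [0, 0, 0, 0.4, 0],
    [0, 0, 0, 0.4, 0],
    [0, 0, 0, 0, 0],
    [0, 0, 0, 0, 0],
    [0, 0, 0, 0, 0],
  ],
)

```text
clock: 13.1
position: [0.4775, -0.2571, 0.1183]
ee_rot: [-2.221, -2.219, 0.001]
force: [-0.5, -0.6, -3.5]
width: 0.607
gripper_force: 30.0
```

apply_moves(
  commands=[
    [0, 0, 0, 0, 0],
  ],
)

```text
clock: 13.22
position: [0.4778, -0.2571, 0.1185]
ee_rot: [-2.222, -2.219, 0.001]
force: [0.7, -0.2, -2.4]
width: 0.607
gripper_force: 30.0
```

apply_moves(
  commands=[
    [0, 0, 0, 0, 0],
  ],
)

```text
clock: 13.35
position: [0.4781, -0.2572, 0.1189]
ee_rot: [-2.222, -2.22, 0.0]
force: [-0.6, -0.4, -3.1]
width: 0.605
gripper_force: 30.0
```

apply_moves(
  commands=[
    [0, 0, 0, 0, 0],
  ],
)

```text
clock: 13.48
position: [0.4782, -0.2573, 0.1192]
ee_rot: [-2.223, -2.22, 0.0]
force: [0.5, -0.1, -2.8]
width: 0.604
gripper_force: 30.0
```

Tin 1 pulls about 2.95 N, roughly 0.30 kg. I'll set it back.

apply_moves(
  commands=[
    [0, 0, 0, -0.3, 0],
    [0, 0, 0, -0.4, 0],
    [0, 0, 0, -0.2, 0],
    [0, 0, 0, -0.06, 0],
    [0, 0, 0, 0, 0],
  ],
)

```text
clock: 14.1
position: [0.4786, -0.2574, 0.0621]
ee_rot: [2.222, 2.22, 0.0]
force: [0.8, 0.0, -3.2]
width: 0.601
gripper_force: 30.0
```

apply_moves(
  commands=[
    [0, 0, 0, -0.02, 0],
    [0, 0, 0, -0.02, 0],
    [0, 0, 0, 0, 0],
  ],
)

```text
clock: 14.48
position: [0.4787, -0.2575, 0.0599]
ee_rot: [2.222, 2.219, 0.0]
force: [-0.1, -0.5, 1.8]
width: 0.604
gripper_force: 30.0
```

apply_moves(
  commands=[
    [88, 0, 0, 0, 0],
    [88, 0, 0, 0, 0],
    [88, 0, 0, 0, 0],
    [88, 0, 0, 0.3, 0],
    [88, 0, 0, 0.7, 0],
    [88, 0, 0, 0.6, 0],
    [88, 0, 0, 0, 0],
    [88, 0.12, -0.6, 0, 0],
    [88, 0.13, -0.65, 0, 0],
    [88, 0, 0, 0, 0],
    [88, 0, 0, 0, 0],
  ],
)

```text
clock: 15.85
position: [0.4928, -0.3315, 0.1544]
ee_rot: [-2.221, -2.219, -0.0]
force: [0.8, 0.2, -0.2]
width: 0.881
gripper_force: 0.0
```

apply_moves(
  commands=[
    [88, 0.01, -0.02, -0.3, 0],
    [88, 0, 0, -0.6, 0],
    [88, 0, 0, -0.5, 0],
    [88, 0, 0, -0.15, 0],
    [88, 0, 0, 0, 0],
    [88, 0, 0, 0, 0],
  ],
)

```text
clock: 16.6
position: [0.4947, -0.3337, 0.0634]
ee_rot: [2.221, 2.219, 0.001]
force: [-0.0, -0.4, 0.0]
width: 0.88
gripper_force: 0.0
```

apply_moves(
  commands=[
    [30, -0.02, 0.01, -0.03, 0],
    [0, 0, 0, 0, 0],
    [0, 0, 0, 0, 0],
    [0, 0, 0, 0, 0],
    [0, 0, 0, 0, 0],
    [0, 0, 0, 0, 0],
  ],
)

```text
clock: 17.35
position: [0.494, -0.3332, 0.0613]
ee_rot: [2.221, 2.219, 0.002]
force: [5.5, -0.9, 5.2]
width: 0.604
gripper_force: 30.0
```

apply_moves(
  commands=[
    [0, 0, 0, 0.2, 0],
    [0, 0, 0, 0.4, 0],
    [0, 0, 0, 0.4, 0],
    [0, 0, 0, 0, 0],
    [0, 0, 0, 0, 0],
    [0, 0, 0, 0, 0],
  ],
)

```text
clock: 18.1
position: [0.4915, -0.3325, 0.1191]
ee_rot: [-2.221, -2.218, 0.001]
force: [0.6, -0.8, -4.9]
width: 0.606
gripper_force: 30.0
```

apply_moves(
  commands=[
    [0, 0, 0, 0, 0],
  ],
)

```text
clock: 18.23
position: [0.4921, -0.3326, 0.1196]
ee_rot: [-2.222, -2.219, 0.001]
force: [0.0, 0.6, -5.6]
width: 0.608
gripper_force: 30.0
```

apply_moves(
  commands=[
    [0, 0, 0, 0, 0],
  ],
)

```text
clock: 18.35
position: [0.4925, -0.3328, 0.1201]
ee_rot: [-2.222, -2.22, 0.0]
force: [-0.2, -0.7, -5.4]
width: 0.609
gripper_force: 30.0
```

apply_moves(
  commands=[
    [0, 0, 0, 0, 0],
  ],
)

```text
clock: 18.48
position: [0.4926, -0.3329, 0.1204]
ee_rot: [-2.223, -2.22, 0.0]
force: [-0.3, -0.6, -4.2]
width: 0.604
gripper_force: 30.0
```

Tin 2 pulls about 5.0 N, roughly 0.51 kg. The third still has to be hefted, so I'll set this one back.

apply_moves(
  commands=[
    [0, 0.01, 0, -0.3, 0],
    [0, 0, 0, -0.4, 0],
    [0, 0, 0, -0.2, 0],
    [0, 0, 0, -0.06, 0],
    [0, 0, 0, 0, 0],
    [0, 0, 0, -0.02, 0],
    [0, 0, 0, 0, 0],
  ],
)

```text
clock: 19.35
position: [0.4935, -0.3331, 0.0622]
ee_rot: [2.222, 2.219, 0.0]
force: [0.6, 0.2, -5.8]
width: 0.606
gripper_force: 30.0
```

apply_moves(
  commands=[
    [0, 0, 0, -0.02, 0],
    [0, 0, 0, -0.01, 0],
    [0, 0, 0, 0, 0],
  ],
)

```text
clock: 19.73
position: [0.4936, -0.3332, 0.0612]
ee_rot: [2.222, 2.219, 0.0]
force: [-3.2, 1.7, 6.3]
width: 0.604
gripper_force: 30.0
```

apply_moves(
  commands=[
    [88, 0, 0, 0, 0],
    [88, 0, 0, 0, 0],
    [88, 0, 0, 0, 0],
    [88, 0, 0, 0.3, 0],
    [88, 0, 0, 0.7, 0],
    [88, 0, 0, 0.6, 0],
    [88, 0, 0, 0, 0],
    [88, -0.25, -0.65, 0, 0],
    [88, -0.25, -0.67, 0, 0],
    [88, 0, 0, 0, 0],
    [88, 0, 0, 0, 0],
  ],
)

```text
clock: 21.1
position: [0.4633, -0.4115, 0.1558]
ee_rot: [-2.222, -2.22, -0.001]
force: [0.2, 0.5, -0.2]
width: 0.882
gripper_force: 0.0
```

apply_moves(
  commands=[
    [88, 0, -0.02, -0.3, 0],
    [88, 0, 0, -0.6, 0],
    [88, 0, 0, -0.5, 0],
    [88, 0, 0, -0.17, 0],
    [88, 0, 0, 0, 0],
    [88, 0, 0, 0, 0],
    [30, 0, 0, 0, 0],
    [0, 0, 0, 0, 0],
    [0, 0, 0, 0, 0],
    [0, 0, 0, 0, 0],
    [0, 0, 0, 0, 0],
    [0, 0, 0, 0, 0],
  ],
)

```text
clock: 22.6
position: [0.4634, -0.4135, 0.0621]
ee_rot: [2.222, 2.22, -0.0]
force: [-0.9, -0.0, 5.4]
width: 0.606
gripper_force: 30.0
```

apply_moves(
  commands=[
    [0, 0, 0, 0.2, 0],
    [0, 0, 0, 0.4, 0],
    [0, 0, 0, 0.4, 0],
    [0, 0, 0, 0, 0],
    [0, 0, 0, 0, 0],
    [0, 0, 0, 0, 0],
  ],
)

```text
clock: 23.35
position: [0.4626, -0.4129, 0.1206]
ee_rot: [-2.221, -2.219, 0.0]
force: [0.3, 0.1, -1.6]
width: 0.605
gripper_force: 30.0
```

apply_moves(
  commands=[
    [0, 0, 0, 0, 0],
  ],
)

```text
clock: 23.48
position: [0.4629, -0.413, 0.1209]
ee_rot: [-2.222, -2.219, 0.0]
force: [-0.6, 0.3, -1.4]
width: 0.604
gripper_force: 30.0
```

apply_moves(
  commands=[
    [0, 0, 0, 0, 0],
  ],
)

```text
clock: 23.6
position: [0.4631, -0.4132, 0.1213]
ee_rot: [-2.222, -2.22, 0.0]
force: [0.8, 0.3, -2.1]
width: 0.605
gripper_force: 30.0
```

apply_moves(
  commands=[
    [0, 0, 0, 0, 0],
  ],
)

```text
clock: 23.72
position: [0.4632, -0.4133, 0.1216]
ee_rot: [-2.223, -2.22, -0.0]
force: [1.0, -0.1, -1.7]
width: 0.602
gripper_force: 30.0
```

Tin 3 pulls about 1.7 N, so tin 2, the middle one, is the full one. I'll set tin 3 back.

apply_moves(
  commands=[
    [0, 0, 0, -0.3, 0],
    [0, 0, 0, -0.4, 0],
    [0, 0, 0, -0.2, 0],
    [0, 0, 0, -0.06, 0],
    [0, 0, 0, 0, 0],
    [0, 0, 0, -0.02, 0],
    [0, 0, 0, 0, 0],
  ],
)

```text
clock: 24.6
position: [0.4635, -0.4135, 0.0634]
ee_rot: [2.222, 2.219, 0.0]
force: [-0.0, -0.0, -2.9]
width: 0.606
gripper_force: 30.0
```

apply_moves(
  commands=[
    [0, 0, 0, -0.02, 0],
    [0, 0, 0, -0.01, 0],
    [0, 0, 0, 0, 0],
  ],
)

```text
clock: 24.98
position: [0.4635, -0.4136, 0.062]
ee_rot: [2.222, 2.219, -0.0]
force: [-1.2, 0.5, 6.1]
width: 0.603
gripper_force: 30.0
```

apply_moves(
  commands=[
    [88, 0, 0, 0, 0],
    [88, 0, 0, 0, 0],
    [88, 0, 0, 0, 0],
    [88, 0, 0, 0.3, 0],
    [88, 0, 0, 0.7, 0],
    [88, 0, 0, 0.6, 0],
    [88, 0, 0, 0, 0],
    [88, 0.25, 0.65, 0, 0],
    [88, 0.25, 0.67, 0, 0],
    [88, 0, 0, 0, 0],
    [88, 0, 0, 0, 0],
  ],
)

```text
clock: 26.35
position: [0.493, -0.3345, 0.1572]
ee_rot: [-2.222, -2.22, 0.001]
force: [-1.2, -0.7, 0.5]
width: 0.881
gripper_force: 0.0
```

apply_moves(
  commands=[
    [88, 0, 0.01, -0.3, 0],
    [88, 0, 0, -0.6, 0],
    [88, 0, 0, -0.5, 0],
    [88, 0, 0, -0.2, 0],
    [88, 0, 0, 0, 0],
    [88, 0, 0, 0, 0],
    [30, 0, 0, 0, 0],
    [0, 0, 0, 0, 0],
    [0, 0, 0, 0, 0],
    [0, 0, 0, 0, 0],
    [0, 0, 0, 0, 0],
    [0, 0, 0, 0, 0],
  ],
)

```text
clock: 27.85
position: [0.4937, -0.3337, 0.0615]
ee_rot: [2.222, 2.219, 0.0]
force: [0.7, -0.1, 5.8]
width: 0.606
gripper_force: 30.0
```

apply_moves(
  commands=[
    [0, 0, 0, 0.2, 0],
    [0, 0, 0, 0.5, 0],
    [0, 0, 0, 0.7, 0],
    [0, 0, 0, 0.7, 0],
    [0, 0, 0, 0.5, 0],
    [0, 0, 0, 0.3, 0],
    [0, 0, 0, 0.1, 0],
    [0, 0, 0, 0, 0],
    [0, 0, 0, 0, 0],
    [0, 0, 0, 0, 0],
    [0, 0, 0, 0, 0],
    [0, 0, 0, 0, 0],
  ],
)

```text
clock: 29.35
position: [0.4932, -0.3335, 0.2409]
ee_rot: [-2.223, -2.22, 0.0]
force: [-0.1, 0.3, -4.4]
width: 0.604
gripper_force: 30.0
```

```bash
python3 - <<'E'
from h2 import *
o=observe(); print(o['position'],o['force'],o['dq'].round(3),o['width'])
t,d=snap('top','top3'); s,ds=snap('side','side3')
a=t[150:350,100:400];b=s[60:320,170:360]
cv2.imwrite('pics/c6.png',np.hstack([cv2.resize(a,(480,320)),cv2.resize(b,(234,320))])[...,::-1])
E
```

```text
[ 0.49320681 -0.33352882  0.24092865] [-0.10873629  0.33809612 -4.41790612] [ 0.    -0.001  0.001 -0.001  0.     0.002  0.   ] 0.603676429317613
```

View pics/c6.png

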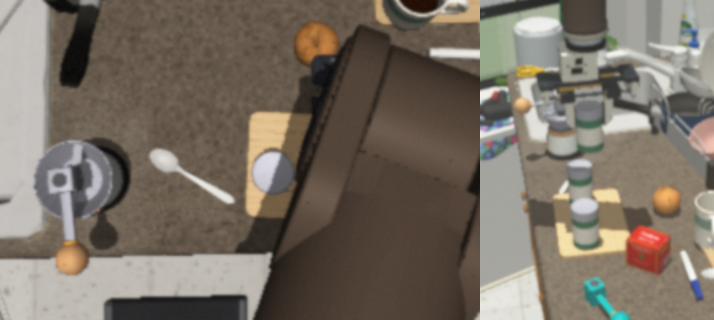

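The picture shows the crank on the mill (top crop (65,180)), tins 1 and 3 upright on the board (side crop (580,180) and (585,222)), and the middle tin held upright at (588,125). Its bottom is about 19 cm up, and the arm is still, so I'm handing in.

```bash
python3 -c "
from cell import arm; print(arm.sign_off())"
```

```text
the job is handed in; nothing more can be done
None
```

The crank is down on the mill's collar and released. I hefted the three tins from left to right (about 0.30, 0.51 and 0.17 kg), and the arm is holding the full middle one upright and still, its bottom about 19 cm above the worktop; I handed in at about 29 s.

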